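# Crack a walnut in the kitchen nutcracker

### The job

Crack the walnut in the nutcracker: stand it upright on the board between the two jaws with its seam in line with the handles, and let go of it. Then squeeze the two handles together until the shell resists and gives, let go, and leave the cracked walnut between the jaws.

Things in the scene. Friction and masses are not known exactly. Their poses are not given: they have to be found in the camera images.
- walnut: Light brown ribbed walnut, 24 g, standing on its rim, dark seam line around it: a disc of 36 mm diameter (own x, z), 30 mm thick across the seam (own y). Origin: centre of underside; z up, x level in the seam plane. Grasp it on the rim, fingers closing along its x; squeezed along y it cracks at 35 N. Near it a red-brown hazelnut (23 mm), lemon, pepper mill, in changing places: not needed.
- walnut_shell (a joint): How far the walnut's two half shells are pressed together along its y (m): 0 whole, 0.006 cracked. Resistance peaks at about 35 N near 0.001, then fades; past 0.003 the shell snaps to 0.006 by itself and stays so.
- nutcracker: Fixed wooden board 220 x 130 x 18 mm (x, y, z), origin at its underside's centre. A dark steel yoke (24 x 84 mm, 30 high) stands on it at x = 90 mm; from it two bars, 8 mm thick, top 46 mm above the worktop, run to x = -75, their outer faces at y = +-32. Each turns inwards up to 0.17 rad on an upright pivot in the yoke (x = 90, y = +-29 mm); a light spring opens it again.
- jaws (a point): The walnut's place: on the board's top (18 mm above the worktop), midway between the two dark hollow jaws on the bars' inner faces (41 mm apart), 70 mm from the pivots. Axes as the board's: x in line with the handles, pointing to the yoke, y across. The walnut stands here with its own x along this x (either way).
- grips (a point): Midway between the two red grips, 22 mm high, 28 mm above the board's top (level with the grips' top edge), 125 mm from the pivots. Axes as the board's. Squeeze both grips here from outside, fingers closing along y: 64 mm over both when open, the walnut gives at about 40 mm, after a peak of about 20 N a side.
There are look-alikes about, which are no part of the job. Of the things shaped like the walnut, the brown one is meant.

How it is judged:
On the way, in this order (a step that is already met when the one before it is completed fails the run):
1. the whole walnut stands on the board between the jaws, seam in line with the handles, let go (x of walnut in the frame of nutcracker between 0.005 and 0.035 m and y of walnut in the frame of nutcracker between -0.012 and 0.012 m and z of walnut in the frame of nutcracker below 0.023 m and angle between walnut's own z axis and vertical below 0.3 rad and angle between the x axis of walnut and the x axis of nutcracker, either way round below 0.35 rad and value of joint walnut_shell below 0.0025 m and contact force between the fingers and walnut below 0.2 N), for 0.2 s.
2. the walnut cracks between the jaws (value of joint walnut_shell above 0.0045 m and x of walnut in the frame of nutcracker between -0.005 and 0.045 m), for 0.1 s.
At the end, for the whole second after the job is handed in: The walnut is cracked (its half shells pressed together by more than 4.5 mm), lies still on the board between the jaws (its origin within 25 mm of the place between them, both along and across the handles, and under 40 mm above the worktop), and nothing is held (all of step 2 and y of walnut in the frame of nutcracker between -0.025 and 0.025 m and z of walnut in the frame of nutcracker below 0.04 m and linear speed of walnut below 0.02 m/s); the robot touches nothing.
It fails at once if the walnut is cracked by the fingers directly instead of by the nutcracker (contact force between the fingers and walnut above 2 N and value of joint walnut_shell above 0.003 m).
It also fails if it takes over 51 s, if anything falls off the work surface, if the arm or the gripper's body presses on something with over 40 N, if the wrist force passes 120 N, or if a joint passes its speed limit or range.

### The arm

A 7-joint arm with a two-finger parallel gripper is mounted at the origin on the work surface. World frame = base frame: x ahead of the robot, y to its left, z up, the work surface at z = 0. Lengths are in m, angles in rad, forces in N, time in s.
With the tool pointing down it reaches from about 0.35 to 0.9 m from the base axis. Payload 8.1 kg.
Tool frame: the origin (TCP) lies at the very end of the fingers, on their centre line; the grasp point (between the pads) lies 19 mm behind it (grasp_offset is the distance from the TCP to the grasp point, in m); z points along the fingers, y is the line along which they close (so a half turn about z gives the same grasp; the last joint's range is limited). The gripper opens to 92 mm and grips with 3 to 60 N. Pads are 19 mm wide; open, the fingers measure 130 mm over their backs; the gripper's body (75 mm by 190 mm) begins 47 mm behind the grasp point.
Start: joints at [-1.351, 0.434, 0.025, 1.573, -0.012, 1.134, -0.075], TCP at [0.198, 0.593, 0.227] pointing down, gripper open.
Joint ranges: [-2.62, 2.62], [-0.44, 2.09], [-1.27, 1.32], [0.08, 2.57], [-1.32, 4.46], [0.12, 2], [-2.74, 2.74]. Speed limits (rad/s): [2.22, 2.22, 3.01, 3.01, 3.14, 3.14, 3.14].

### API

Orientations are given as a rotation vector (axis times angle).
In Python, from cell import observe, get_image, camera_params, sign_off, silhouettes, grasp_offset gives the robot as it stands. The module is installed in compiled form; this text tells all that it offers.
- The arm moves only by the tool jog_arm, never from a script. Its argument "motion" is a list that holds one entry, the list of rows, each a list of 7 numbers: the shift along the tool's x, y, z in m, then the turn, a rotation vector about the tool's x, y, z in rad, then the closure, from -1 (fully open) to 1 (shut), so that 0 is half open. In form: [[[dx, dy, dz, wx, wy, wz, hand], ...]]. A call has 1 to 10 rows; each row is the pose to reach, as a shift and turn from the pose commanded when the call began, along the tool's axes at that moment; what a row does not reach only later rows make up. A row lasts 1/12 s, in which the tool goes at most 41.7 mm and 7.16 degrees, less where a joint would pass 70% of its speed; a pose out of reach is approached as far as the arm can. A call with a gripper value outside its range is refused whole. The fingers move at their own pace and stop on an object; "force" is the grip in N (left out, the last holds). Time passes only in rows, so rows that repeat a pose let the fingers close. It gives the time, the measured TCP pose, the force, the opening and the grip force at its end, in the units of the state.
- observe(): the state, without advancing time (a new reading comes with each control period).
- get_image(name): name is "scene" or "top" or "wrist"; returns the picture (480x640x3 uint8, red, green, blue); there is no depth.
- camera_params(name): a dict with "vertical_fov" (degrees; the focal length in pixels is half the picture's height over the tangent of half this angle, whatever the lens; pixels are square), "cx", "cy" (the principal point, pixels), "T" (4x4, takes a point from camera to world coordinates). Camera axes: x right, y down, z forward; pixel columns grow to the right and rows downward; lengths in m; the calibration is good to about 2 mm. A picture is of the moment at which its call begins: read the wrist's pose just before it. camera_params takes no time and is no camera call; for the wrist camera it gives the pose at the moment of the call.
- sign_off(): hands the job in; it is judged then, once.
Trained networks look in the newest picture that a camera, given by its name, has taken for a name from the list of things; names that differ only in an ending like _2 or _b are one class to them, and where a whole thing is asked for, a point or a joint stands for the part that bears it (a point fixed in the world has none). Each returns a list of dicts, best first, with "p" (0 to 1); they miss things now and then, are a little off and sometimes report something else, mostly with a low value. They report only what shows in the picture. A call takes as long as a camera call. They do not tell look-alikes from the thing itself.
- silhouettes(query, camera): "mask" (480x640 bool, what is visible of it) and "pixel" ([column, row] in pixels, amid what is visible of it).
The state is a dict: "clock": time; "joints": joint angles; "dq": joint speeds; "joint_efforts": joint torques, N m; "position": TCP position; "ee_rot": TCP orientation; "force": force on the tool from outside, world axes, zero at the start; "ft_torque": the same for the moment, N m; "width": opening from 0.0 (shut) to 1.0 (fully open); "gripper_force": force on a finger pad.
Only numpy, scipy, OpenCV 4.12 (cv2) and the standard library are available. Lean on these libraries where they do the work, as an engineer would, in place of code of your own. Each camera call takes 0.05 s, during which the arm holds its last target. There are 200 camera calls.

## Working session

There is one attempt and no reset: what is moved stays moved. The work goes in short steps, Python scripts to look and compute and a tool call to move; the robot and the scene stay as the last step left them, time stands still between calls to the robot, and variables do not carry over. Pictures are saved under pics/ and viewed, at most 10 in all, crops included, and the job is handed in when it is done.

Besides the shell and the picture viewer there is one more tool, called after "Request:" by a JSON object that holds its "op" and its "data". jog_arm: Moves the arm, as the interface text tells. Its arguments: {"type":"object","properties":{"motion":{"type":"array"},"force":{"type":"number"}},"required":["motion"]}

```bash
mkdir -p pics; cat > h.py <<'E'
import numpy as np, cv2
from cell import *
from scipy.spatial.transform import Rotation as R
def ray(cam,px,z,P=None):
    P=P or camera_params(cam); f=240/np.tan(np.radians(P["vertical_fov"])/2); T=np.array(P["T"])
    px=np.atleast_2d(px).astype(float)
    d=np.c_[(px[:,0]-P["cx"])/f,(px[:,1]-P["cy"])/f,np.ones(len(px))]@T[:3,:3].T
    return T[:3,3]+d*((z-T[2,3])/d[:,2])[:,None]
def snap(cam,name):
    im=get_image(cam); cv2.imwrite(f"pics/{name}.png",im[:,:,::-1]); return im
def st():
    s=observe(); print({k:np.round(s[k],4).tolist() for k in("clock","position","ee_rot","force","width","gripper_force","joints")}); return s
E
python3 - <<'E'
from h import *
st(); print(grasp_offset() if callable(grasp_offset) else grasp_offset)
for c in("top","scene"):
    snap(c,c+"0"); P=camera_params(c); print(c,P["vertical_fov"],P["cx"],P["cy"],np.round(P["T"],3).tolist())
    for q in("walnut","nutcracker"):
        for r in silhouettes(q,c)[:4]:
            m=r["mask"]; print(c,q,round(r["p"],2),r["pixel"],m.sum(),ray(c,r["pixel"],.02).round(3), get_image and cv2.minAreaRect(np.argwhere(m)[:,::-1].astype(np.float32)))
E
```

```text
{'clock': 0.0, 'position': [0.1982, 0.5922, 0.226], 'ee_rot': [-0.5049, -3.1007, 0.0025], 'force': [-0.5458, -0.521, 0.4427], 'width': 0.9967, 'gripper_force': 0.0, 'joints': [-1.3506, 0.4352, 0.025, 1.5741, -0.0116, 1.134, -0.0751]}
0.0188
top 48.88446714350387 321.9588059277143 233.32110839960228 [[-0.02, -0.997, 0.072, 0.446], [-1.0, 0.021, 0.011, -0.047], [-0.013, -0.072, -0.997, 0.999], [0.0, 0.0, 0.0, 1.0]]
top walnut 0.83 [314.8, 242.2] 226 [[ 0.501 -0.022  0.02 ]] ((317.0, 244.0), (16.0, 14.0), 90.0)
top walnut 0.82 [409.2, 236.1] 289 [[ 0.508 -0.197  0.02 ]] ((407.36004638671875, 236.02001953125), (17.400001525878906, 19.200000762939453), 36.86989974975586)
top walnut 0.79 [321.5, 292.2] 290 [[ 0.408 -0.033  0.02 ]] ((322.5, 292.5), (17.0, 19.0), 90.0)
top walnut 0.69 [356.2, 251.5] 319 [[ 0.482 -0.098  0.02 ]] ((356.5, 251.5), (19.0, 19.0), 90.0)
scene 47.16458006887824 315.7414020899137 246.02041173669113 [[0.761, 0.495, -0.419, 0.84], [0.649, -0.575, 0.499, -0.439], [0.006, -0.652, -0.758, 0.663], [0.0, 0.0, 0.0, 1.0]]
scene walnut 0.93 [241.0, 333.3] 513 [[ 0.509 -0.201  0.02 ]] ((242.67649841308594, 332.70587158203125), (25.951313018798828, 22.79834747314453), 75.96376037597656)
scene walnut 0.74 [270.4, 232.4] 423 [[ 0.413 -0.041  0.02 ]] ((270.5, 232.0), (24.0, 21.0), 90.0)
scene walnut 0.62 [216.1, 292.1] 534 [[ 0.433 -0.176  0.02 ]] ((216.5, 293.5), (25.0, 25.0), 90.0)
scene walnut 0.56 [277.1, 278.4] 462 [[ 0.483 -0.101  0.02 ]] ((276.1000061035156, 280.20001220703125), (23.702320098876953, 23.25510597229004), 63.43495178222656)
scene nutcracker 0.97 [399.1, 217.7] 8369 [[0.548 0.118 0.02 ]] ((396.770263671875, 212.87838745117188), (139.57473754882812, 66.91038513183594), 9.462322235107422)
```

View pics/top0.png

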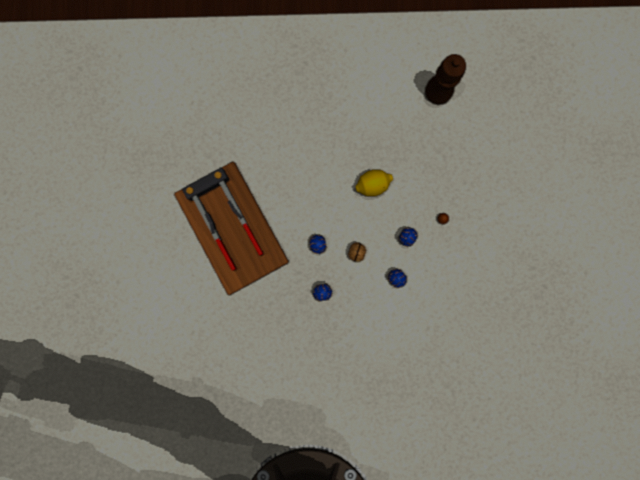

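View pics/scene0.png

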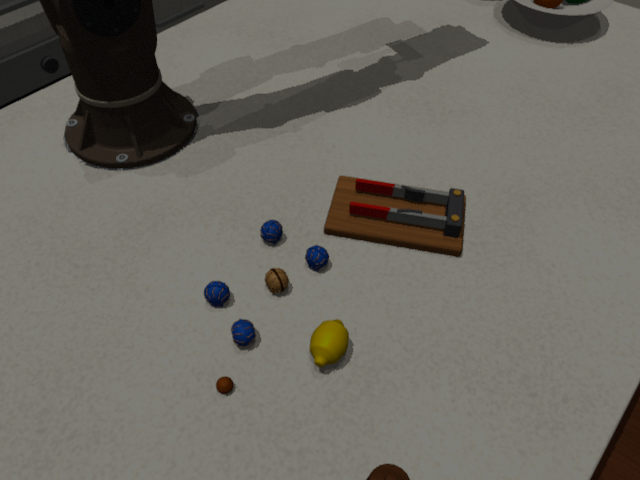

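```bash
cat >> h.py <<'E'
def go(p,ydir,s=None):
    """tool-frame delta to TCP p, pointing down, closing line along angle ydir (mod pi, nearest)"""
    s=s or observe(); Rc=R.from_rotvec(s["ee_rot"]); best=None
    for a in(ydir,ydir+np.pi):
        y=np.array([np.cos(a),np.sin(a),0]); z=np.array([0,0,-1.]); Rt=R.from_matrix(np.c_[np.cross(y,z),y,z])
        w=(Rc.inv()*Rt).as_rotvec()
        if best is None or np.linalg.norm(w)<np.linalg.norm(best): best,oth=w,best
        else: oth=w
    d=Rc.inv().apply(np.array(p)-s["position"])
    print("delta",d.round(4),best.round(4),"alt",oth.round(3) if oth is not None else "", "rows>=",max(np.linalg.norm(d)/.0417,np.degrees(np.linalg.norm(best))/7.16).round(1))
E
python3 - <<'E'
from h import *
im=get_image("top")
P=ray("top",[(233,162),(288,263),(230,294),(175,193)],.018); print(P.round(4),P.mean(0), np.linalg.norm(P-np.roll(P,1,0),axis=1))
for a,b in((0,1),(3,2)): d=P[a]-P[b]; print(np.degrees(np.arctan2(d[1],d[0])))
w=ray("top",[(356.5,251.5)],.018)[0]; print(w)
go([w[0]-.0,w[1],.2],0)
P=camera_params("wrist"); s=observe(); Tt=np.eye(4); Tt[:3,:3]=R.from_rotvec(s["ee_rot"]).as_matrix(); Tt[:3,3]=s["position"]
print("wristcam in tool",(np.linalg.inv(Tt)@P["T"]).round(3),P["vertical_fov"])
c=cv2.resize(im[140:310,160:440],None,fx=2.8,fy=2.8,interpolation=cv2.INTER_CUBIC); cv2.imwrite("pics/c1.png",c[:,:,::-1])
E
```

```text
[[0.6554 0.1294 0.018 ]
 [0.4633 0.0286 0.018 ]
 [0.4082 0.1369 0.018 ]
 [0.5989 0.239  0.018 ]] [0.53142705 0.13345862 0.018     ] [0.12336538 0.21695924 0.12151393 0.21637002]
27.678608462833676
28.17047531626219
[ 0.48198924 -0.09896264  0.018     ]
delta [-0.4885 -0.5658  0.0267] [-2.0000e-04  2.0000e-04  1.2479e+00] alt [-0.    -0.    -1.894] rows>= 17.9
wristcam in tool [[-0.001 -0.959 -0.282  0.078]
 [ 1.    -0.001  0.     0.   ]
 [-0.    -0.282  0.959 -0.159]
 [ 0.     0.     0.     1.   ]] 61.506270811577394
```

View pics/c1.png

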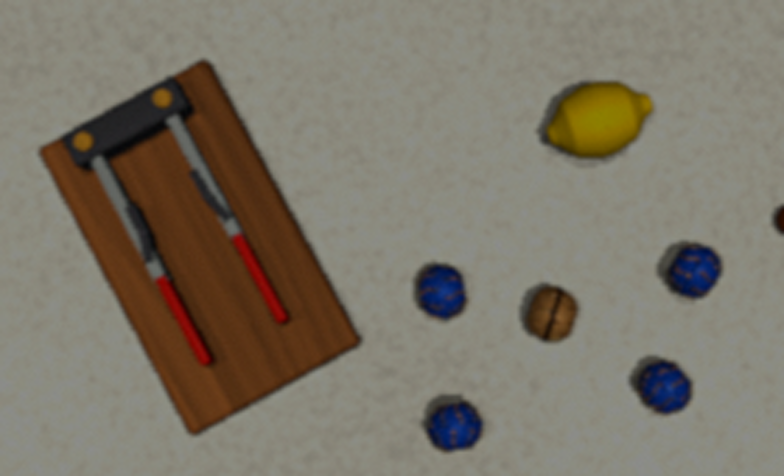

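The brown walnut is at crop px (551,314), that is top px (357,252), with its seam about −14° in world. The board's yoke end is upper left, so its x axis is at about 28°. I'll move above the walnut.

Request:
{"op": "jog_arm", "data": {"motion": [[[-0.4885,-0.5658,0.027,0,0,1.49,0],[-0.4885,-0.5658,0.027,0,0,1.49,0],[-0.4885,-0.5658,0.027,0,0,1.49,0],[-0.4885,-0.5658,0.027,0,0,1.49,0],[-0.4885,-0.5658,0.027,0,0,1.49,0],[-0.4885,-0.5658,0.027,0,0,1.49,0],[-0.4885,-0.5658,0.027,0,0,1.49,0],[-0.4885,-0.5658,0.027,0,0,1.49,0],[-0.4885,-0.5658,0.027,0,0,1.49,0],[-0.4885,-0.5658,0.027,0,0,1.49,0]]], "force": 8}}

```text
clock: 1.18
position: [0.3567, 0.2057, 0.2119]
ee_rot: [-2.23, -2.212, -0.002]
force: [1.4, 0.5, -0.2]
width: 0.502
gripper_force: 0.0
```

```bash
python3 -c "
from h import *
st(); go([.482,-.099,.2],np.radians(-14))"
```

```text
{'clock': 1.1833, 'position': [0.3567, 0.2057, 0.2119], 'ee_rot': [-2.23, -2.2123, -0.0016], 'force': [1.3993, 0.5351, -0.2271], 'width': 0.5015, 'gripper_force': 0.0, 'joints': [-1.025, 0.0884, 0.4077, 2.1023, -0.0435, 0.9577, -0.6017]}
delta [-0.3037  0.1277  0.0117] [ 0.0003 -0.001   0.2364] alt [ 1.000e-03  0.000e+00 -2.905e+00] rows>= 7.9
```

Request:
{"op": "jog_arm", "data": {"motion": [[[-0.3037,0.1277,0.012,0,0,0.236,-0.5],[-0.3037,0.1277,0.012,0,0,0.236,-0.5],[-0.3037,0.1277,0.012,0,0,0.236,-0.5],[-0.3037,0.1277,0.012,0,0,0.236,-0.5],[-0.3037,0.1277,0.012,0,0,0.236,-0.5],[-0.3037,0.1277,0.012,0,0,0.236,-0.5],[-0.3037,0.1277,0.012,0,0,0.236,-0.5],[-0.3037,0.1277,0.012,0,0,0.236,-0.5],[-0.3037,0.1277,0.012,0,0,0.236,-0.5],[-0.3037,0.1277,0.012,0,0,0.236,-0.5]]]}}

```text
clock: 2.02
position: [0.4837, -0.0992, 0.1997]
ee_rot: [2.474, 1.935, -0.001]
force: [-0.5, 0.9, -0.3]
width: 0.752
gripper_force: 0.0
```

```bash
python3 - <<'E'
from h import *
s=st(); im=snap("wrist","w1"); P=camera_params("wrist")
hsv=cv2.cvtColor(im,cv2.COLOR_RGB2HSV)
for r in silhouettes("walnut","wrist")[:6]:
    m=r["mask"]; h=hsv[m]; print(round(r["p"],2),r["pixel"],m.sum(),np.median(h,0),ray("wrist",r["pixel"],.018,P).round(4))
E
```

```text
{'clock': 2.0167, 'position': [0.4837, -0.0992, 0.1997], 'ee_rot': [2.4736, 1.935, -0.0009], 'force': [-0.5328, 0.8681, -0.3237], 'width': 0.7516, 'gripper_force': 0.0, 'joints': [-0.4492, 0.2779, 0.6828, 1.9624, -0.2098, 0.9713, 0.0909]}
0.97 [359.0, 311.5] 1198 [113.  177.5 108. ] [[ 0.5059 -0.1944  0.018 ]]
0.96 [199.2, 163.6] 1578 [112. 176. 107.] [[ 0.4043 -0.0304  0.018 ]]
0.81 [304.5, 220.6] 1335 [ 15. 150. 115.] [[ 0.4777 -0.0985  0.018 ]]
0.69 [302.8, 129.8] 1495 [112. 195.  78.] [[ 0.4947 -0.0247  0.018 ]]
0.63 [270.9, 304.6] 1185 [113. 174. 109.] [[ 0.4285 -0.1682  0.018 ]]
```

View pics/w1.png

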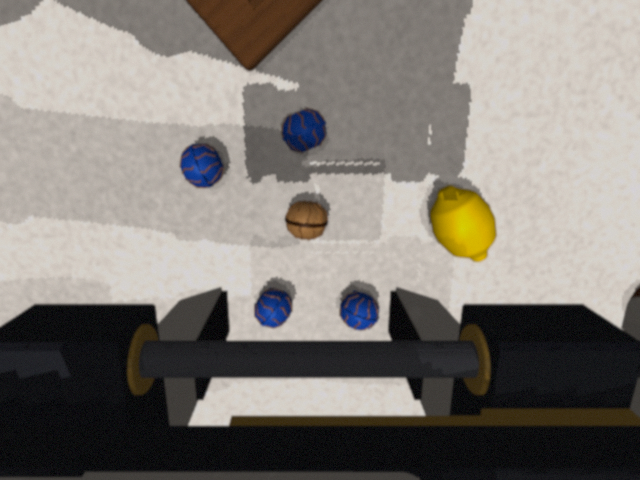

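```bash
python3 - <<'E'
from h import *
s=observe(); P=camera_params("wrist"); im=cv2.imread("pics/w1.png"); g=im[195:245,280:335].max(2)
ys,xs=np.where((g<60)); pts=ray("wrist",np.c_[xs+280,ys+195],.034,P); c=pts.mean(0); u,sv,vt=np.linalg.svd((pts-c)[:,:2]); print(c,len(xs),np.degrees(np.arctan2(vt[0,1],vt[0,0])),sv)
go([.479,-.0985,.004],np.radians(-14))
E
```

```text
[ 0.47920737 -0.09612899  0.034     ] 52 -18.333734643148837 [0.08722892 0.00739564]
delta [-0.0035 -0.0033  0.1955] [-0.0007 -0.0003  0.0063] alt [ 1.000e-03 -1.000e-03 -3.135e+00] rows>= 4.7
```

Request:
{"op": "jog_arm", "data": {"motion": [[[-0.002,-0.003,0.04,0,0,0.04,-0.5],[-0.002,-0.003,0.08,0,0,0.04,-0.5],[-0.002,-0.003,0.12,0,0,0.04,-0.5],[-0.002,-0.003,0.15,0,0,0.04,-0.5],[-0.002,-0.003,0.175,0,0,0.04,-0.5],[-0.002,-0.003,0.19,0,0,0.04,-0.5],[-0.002,-0.003,0.1955,0,0,0.04,-0.5],[-0.002,-0.003,0.1955,0,0,0.04,-0.5]]]}}

```text
clock: 2.78
position: [0.4792, -0.0962, 0.0034]
ee_rot: [-2.504, -1.893, 0.002]
force: [-0.4, -0.3, 1.8]
width: 0.751
gripper_force: 0.0
```

```bash
python3 - <<'E'
from h import *
s=st(); im=snap("wrist","w2")
E
```

```text
{'clock': 2.7833, 'position': [0.4792, -0.0962, 0.0034], 'ee_rot': [-2.5045, -1.8934, 0.0018], 'force': [-0.4437, -0.2715, 1.8407], 'width': 0.751, 'gripper_force': 0.0, 'joints': [-0.2522, 0.5781, 0.4666, 2.1425, -0.5083, 0.5307, 0.3194]}
```

View pics/w2.png

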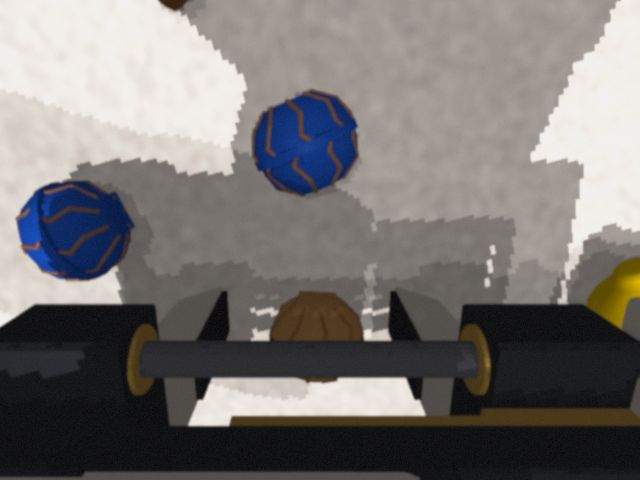

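The walnut is centred between the fingers at px (318,338). I'll close on it.

Request:
{"op": "jog_arm", "data": {"motion": [[[0,0,0,0,0,0,0.4],[0,0,0,0,0,0,0.6],[0,0,0,0,0,0,0.6],[0,0,0,0,0,0,0.6],[0,0,0,0,0,0,0.6],[0,0,0,0,0,0,0.6]]], "force": 10}}

```text
clock: 3.33
position: [0.4803, -0.0977, 0.0045]
ee_rot: [2.508, 1.892, 0.001]
force: [-0.0, 0.3, 1.5]
width: 0.379
gripper_force: 10.0
```

Request:
{"op": "jog_arm", "data": {"motion": [[[0,0,-0.03,0,0,0,0.6],[0,0,-0.07,0,0,0,0.6],[0,0,-0.1,0,0,0,0.6],[0,0,-0.1,0,0,0,0.6],[0,0,-0.1,0,0,0,0.6]]]}}

```text
clock: 3.75
position: [0.4812, -0.0976, 0.1057]
ee_rot: [2.506, 1.892, 0.005]
force: [-0.1, 0.3, -1.1]
width: 0.381
gripper_force: 10.0
```

```bash
python3 - <<'E'
from h import *
s=st(); snap("wrist","w3")
a=np.radians(28); ex=np.array([np.cos(a),np.sin(a)]); c=np.array([.5314,.1335])
j=c+.02*ex; g=c-.035*ex; print(j,g)
go([*(j-.11*ex),.16],a)
E
```

```text
{'clock': 3.75, 'position': [0.4812, -0.0976, 0.1057], 'ee_rot': [2.506, 1.8915, 0.0049], 'force': [-0.126, 0.3127, -1.0507], 'width': 0.3812, 'gripper_force': 10.0, 'joints': [-0.3836, 0.412, 0.6291, 2.0761, -0.3531, 0.754, 0.1884]}
[0.54905895 0.14288943] [0.50049683 0.1170685 ]
delta [ 0.1737 -0.0788 -0.0555] [ 1.200e-03 -4.000e-04 -7.663e-01] alt [-0.000e+00 -2.000e-03  2.375e+00] rows>= 6.1
```

View pics/w3.png

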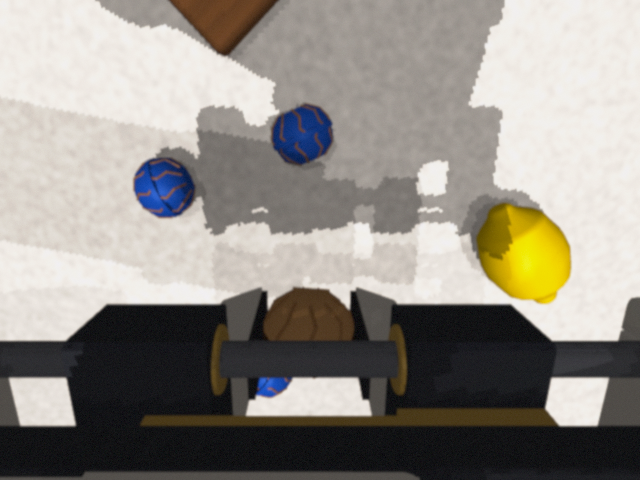

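```bash
python3 -c "
from h import *
go([.5866,.0723,.17],np.radians(28))"
```

```text
delta [ 0.1924  0.0559 -0.0653] [ 1.200e-03 -4.000e-04 -7.663e-01] alt [-0.000e+00 -2.000e-03  2.375e+00] rows>= 6.1
```

Request:
{"op": "jog_arm", "data": {"motion": [[[0.1924,0.0559,-0.065,0,0,-0.766,0.6],[0.1924,0.0559,-0.065,0,0,-0.766,0.6],[0.1924,0.0559,-0.065,0,0,-0.766,0.6],[0.1924,0.0559,-0.065,0,0,-0.766,0.6],[0.1924,0.0559,-0.065,0,0,-0.766,0.6],[0.1924,0.0559,-0.065,0,0,-0.766,0.6],[0.1924,0.0559,-0.065,0,0,-0.766,0.6],[0.1924,0.0559,-0.065,0,0,-0.766,0.6],[0.1924,0.0559,-0.065,0,0,-0.766,0.6],[0.1924,0.0559,-0.065,0,0,-0.766,0.6]]]}}

```text
clock: 4.63
position: [0.5856, 0.0703, 0.1683]
ee_rot: [-1.625, -2.687, 0.003]
force: [-0.4, 0.2, 0.0]
width: 0.383
gripper_force: 10.0
```

```bash
python3 - <<'E'
from h import *
s=st(); snap("wrist","w4"); P=camera_params("wrist"); import pickle; pickle.dump(P,open("w4.pkl","wb"))
E
```

```text
{'clock': 4.6333, 'position': [0.5856, 0.0703, 0.1683], 'ee_rot': [-1.6252, -2.687, 0.0025], 'force': [-0.3576, 0.1798, 0.028], 'width': 0.3833, 'gripper_force': 9.9999, 'joints': [-0.5157, 0.4507, 0.4321, 1.7595, -0.2207, 0.9815, 0.4851]}
```

View pics/w4.png

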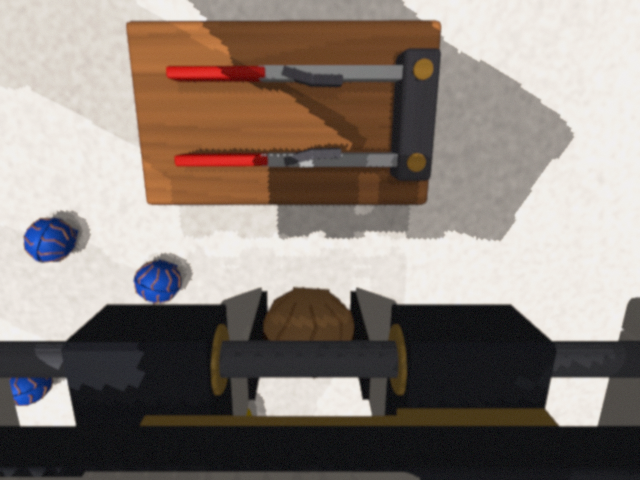

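```bash
python3 - <<'E'
from h import *
import pickle; P=pickle.load(open("w4.pkl","rb"))
B=ray("wrist",[(128,22),(441,22),(427,204),(149,204)],.018,P)
V=ray("wrist",[(423,69),(416,162)],.048,P); G=ray("wrist",[(167,70),(175,160)],.046,P); J=ray("wrist",[(313,75),(317,155)],.046,P)
for n,X in(("B",B),("V",V),("G",G),("J",J)): print(n,X.round(4).tolist(),X.mean(0).round(4),np.linalg.norm(X[0]-X[1]))
d=V.mean(0)-G.mean(0); d2=B[1]-B[0]; d3=B[2]-B[3]; d4=V[0]-V[1]
print([np.degrees(np.arctan2(x[1],x[0])) for x in(d,d2,d3)],np.degrees(np.arctan2(d4[1],d4[0]))-90, np.linalg.norm(d))
a=np.arctan2(d[1],d[0]); ex=d[:2]/np.linalg.norm(d[:2])
print("centre:",B.mean(0)[:2],V.mean(0)[:2]-.09*ex,G.mean(0)[:2]+.075*ex)
E
```

```text
B [[0.4068, 0.1415, 0.018], [0.598, 0.2416, 0.018], [0.6577, 0.1296, 0.018], [0.4662, 0.029, 0.018]] [0.5322 0.1354 0.018 ] 0.2157781748815459
V [[0.5979, 0.2035, 0.048], [0.625, 0.1516, 0.048]] [0.6114 0.1776 0.048 ] 0.0586281240773726
G [[0.4519, 0.1267, 0.046], [0.4783, 0.076, 0.046]] [0.4651 0.1013 0.046 ] 0.05718690010159778
J [[0.537, 0.1679, 0.046], [0.5631, 0.1242, 0.046]] [0.5501 0.1461 0.046 ] 0.05086160049254027
[np.float64(27.52010488692222), np.float64(27.634662419368077), np.float64(27.694822235896638)] 27.59271845574058 0.1649841078934102
centre: [0.53217366 0.13542634] [0.53161427 0.1359773 ] [0.53163912 0.13599024]
```

```bash
python3 -c "
from h import *
st();go([.5494,.145,.10],np.radians(27.6))"
```

```text
{'clock': 4.6833, 'position': [0.5858, 0.0705, 0.1685], 'ee_rot': [-1.6243, -2.688, 0.0019], 'force': [-0.4977, -0.1374, 0.0138], 'width': 0.3798, 'gripper_force': 9.9999, 'joints': [-0.5159, 0.4504, 0.432, 1.7592, -0.2206, 0.9816, 0.4855]}
delta [0.0828 0.0025 0.0685] [-0.0015 -0.0002  0.0019] alt [ 0.00e+00 -2.00e-03 -3.14e+00] rows>= 2.6
```

Request:
{"op": "jog_arm", "data": {"motion": [[[0.04,0.0025,0.02,0,0,0,0.6],[0.0825,0.0025,0.04,0,0,0,0.6],[0.0825,0.0025,0.0685,0,0,0,0.6],[0.0825,0.0025,0.0685,0,0,0,0.6],[0.0825,0.0025,0.0685,0,0,0,0.6],[0.0825,0.0025,0.0685,0,0,0,0.6]]]}}

```text
clock: 5.18
position: [0.5511, 0.1445, 0.1017]
ee_rot: [1.622, 2.689, 0.0]
force: [0.3, -0.0, -0.0]
width: 0.382
gripper_force: 10.0
```

```bash
python3 -c "
from h import *
st();go([.5494,.145,.024],np.radians(27.6))"
```

```text
{'clock': 5.1833, 'position': [0.5511, 0.1445, 0.1017], 'ee_rot': [1.622, 2.6889, 0.0001], 'force': [0.3031, -0.0043, -0.0489], 'width': 0.3817, 'gripper_force': 9.9999, 'joints': [-0.6305, 0.4974, 0.3917, 1.8768, -0.2517, 0.8147, 0.3774]}
delta [ 0.0013 -0.0013  0.0777] [0.0008 0.0011 0.0035] alt [-2.000e-03  1.000e-03 -3.138e+00] rows>= 1.9
```

Request:
{"op": "jog_arm", "data": {"motion": [[[0.001,-0.001,0.03,0,0,0,0.6],[0.001,-0.001,0.055,0,0,0,0.6],[0.001,-0.001,0.068,0,0,0,0.6],[0.001,-0.001,0.074,0,0,0,0.6],[0.001,-0.001,0.077,0,0,0,0.6],[0.001,-0.001,0.077,0,0,0,0.6],[0.001,-0.001,0.077,0,0,0,0.6]]]}}

```text
clock: 5.77
position: [0.55, 0.1461, 0.025]
ee_rot: [1.62, 2.69, 0.002]
force: [0.4, 0.0, -0.2]
width: 0.384
gripper_force: 10.0
```

Request:
{"op": "jog_arm", "data": {"motion": [[[0,0,0.001,0,0,0,0.6],[0,0,0.002,0,0,0,0.6],[0,0,0.002,0,0,0,0.6]]]}}

```text
clock: 6.02
position: [0.5495, 0.1467, 0.0225]
ee_rot: [1.618, 2.691, 0.002]
force: [0.4, -0.7, 4.1]
width: 0.38
gripper_force: 10.0
```

Contact with the board, at 4 N. I'll open partly, staying clear of the yoke, and then rise.

Request:
{"op": "jog_arm", "data": {"motion": [[[0,0,0,0,0,0,0.15],[0,0,0,0,0,0,0],[0,0,0,0,0,0,-0.2],[0,0,0,0,0,0,-0.2],[0,0,0,0,0,0,-0.2],[0,0,0,0,0,0,-0.2]]]}}

```text
clock: 6.52
position: [0.5487, 0.1464, 0.0216]
ee_rot: [-1.619, -2.692, 0.0]
force: [0.6, -0.2, -0.5]
width: 0.599
gripper_force: 0.0
```

Request:
{"op": "jog_arm", "data": {"motion": [[[0,0,-0.01,0,0,0,-0.2],[0,0,-0.03,0,0,0,-0.2],[0,0,-0.07,0,0,0,-0.2],[-0.04,0,-0.11,0,0,0,-0.2],[-0.08,0,-0.14,0,0,0,-0.2],[-0.08,0,-0.15,0,0,0,-0.2],[-0.08,0,-0.15,0,0,0,-0.2],[-0.08,0,-0.15,0,0,0,-0.2]]]}}

```text
clock: 7.18
position: [0.5876, 0.0744, 0.1738]
ee_rot: [1.621, 2.688, 0.004]
force: [-0.3, 0.7, -1.4]
width: 0.598
gripper_force: 0.0
```

```bash
python3 - <<'E'
from h import *
s=st(); im=snap("wrist","w5"); cv2.imwrite("pics/w5c.png",cv2.resize(im[:260,60:500],None,fx=1.8,fy=1.8)[:,:,::-1])
c=np.array([.5317,.1357]); a=np.radians(27.6); ex=np.array([np.cos(a),np.sin(a)])
g=c-.035*ex; print(g); go([*g,.12],a+np.pi/2)
E
```

```text
{'clock': 7.1833, 'position': [0.5876, 0.0744, 0.1738], 'ee_rot': [1.6214, 2.6877, 0.0039], 'force': [-0.312, 0.7429, -1.3871], 'width': 0.5984, 'gripper_force': 0.0, 'joints': [-0.5219, 0.4451, 0.4321, 1.7522, -0.218, 0.9879, 0.4784]}
[0.50068287 0.11948464]
delta [ 0.0786 -0.0552  0.0522] [ 1.0000e-03  4.0000e-04 -1.5652e+00] alt [ 0.000e+00 -1.000e-03  1.576e+00] rows>= 12.5
```

View pics/w5c.png

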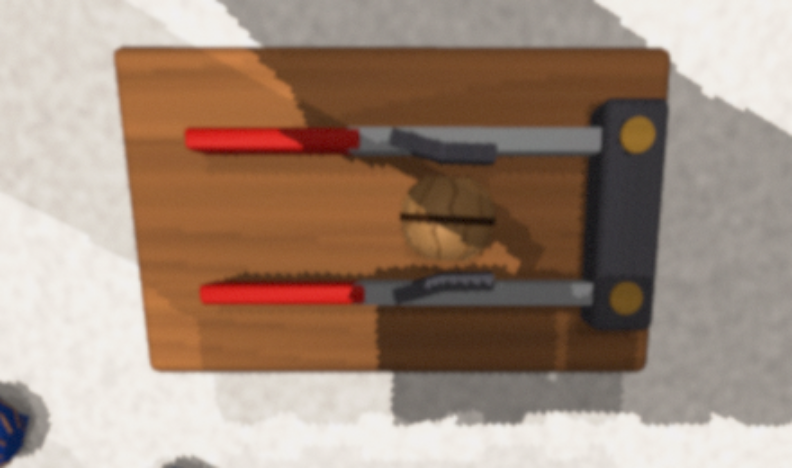

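The walnut stands upright between the jaws at crop px (447,219), with its seam along the handles. Next I'll go to the grips.

Request:
{"op": "jog_arm", "data": {"motion": [[[0.0786,-0.0552,0.04,0,0,1.576,-1],[0.0786,-0.0552,0.04,0,0,1.576,-1],[0.0786,-0.0552,0.04,0,0,1.576,-1],[0.0786,-0.0552,0.04,0,0,1.576,-1],[0.0786,-0.0552,0.04,0,0,1.576,-1],[0.0786,-0.0552,0.04,0,0,1.576,-1],[0.0786,-0.0552,0.04,0,0,1.576,-1],[0.0786,-0.0552,0.04,0,0,1.576,-1],[0.0786,-0.0552,0.04,0,0,1.576,-1],[0.0786,-0.0552,0.04,0,0,1.576,-1]]]}}

```text
clock: 8.07
position: [0.499, 0.1205, 0.1305]
ee_rot: [-2.89, -1.23, 0.004]
force: [-0.2, 0.2, 0.0]
width: 1.0
gripper_force: 0.0
```

```bash
python3 -c "
from h import *
st();go([.5007,.1195,.12],np.radians(-62.4))"
```

```text
{'clock': 8.0667, 'position': [0.499, 0.1205, 0.1305], 'ee_rot': [-2.8901, -1.2298, 0.0041], 'force': [-0.1857, 0.2352, 0.0129], 'width': 1.0003, 'gripper_force': 0.0, 'joints': [-0.8917, 0.4349, 0.748, 2.0002, -0.3898, 0.8547, -0.6942]}
delta [0.0005 0.002  0.0105] [-0.0013  0.0024  0.3229] alt [-3.000e-03 -2.000e-03 -2.819e+00] rows>= 2.6
```

Request:
{"op": "jog_arm", "data": {"motion": [[[0,0.0015,0.0105,0,0,0.323,-1],[0,0.0015,0.0105,0,0,0.323,-1],[0,0.0015,0.0105,0,0,0.323,-1],[0,0.0015,0.0105,0,0,0.323,-1],[0,0.0015,0.0105,0,0,0.323,-1]]]}}

```text
clock: 8.48
position: [0.5005, 0.1191, 0.1203]
ee_rot: [3.048, 0.762, -0.003]
force: [-0.4, -0.1, -1.0]
width: 1.001
gripper_force: 0.0
```

```bash
python3 - <<'E'
from h import *
s=st();go([.5007,.1195,.026],np.radians(-62.4))
snap("wrist","w6")
E
```

```text
{'clock': 8.4833, 'position': [0.5005, 0.1191, 0.1203], 'ee_rot': [3.0475, 0.7619, -0.0034], 'force': [-0.4064, -0.1175, -1.0406], 'width': 1.0005, 'gripper_force': 0.0, 'joints': [-0.9343, 0.4767, 0.8257, 2.0115, -0.4643, 0.8513, -0.9289]}
delta [ 0.0005 -0.0002  0.0943] [-0.0002  0.0022  0.0082] alt [-3.000e-03 -0.000e+00 -3.133e+00] rows>= 2.3
```

View pics/w6.png

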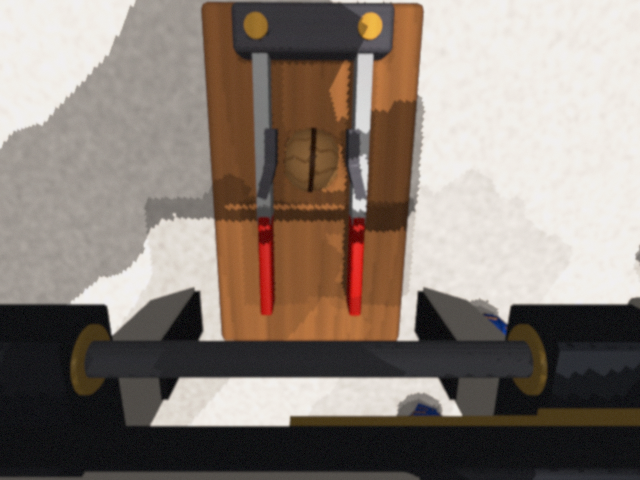

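The grips at px (266,265) and (356,265) lie centred between the fingers, and the walnut at (312,160) is upright. I'll descend.

Request:
{"op": "jog_arm", "data": {"motion": [[[0,0,0.03,0,0,0,-1],[0,0,0.06,0,0,0,-1],[0,0,0.08,0,0,0,-1],[0,0,0.09,0,0,0,-1],[0,0,0.094,0,0,0,-1],[0,0,0.094,0,0,0,-1],[0,0,0.094,0,0,0,-1]]]}}

```text
clock: 9.12
position: [0.5024, 0.1183, 0.028]
ee_rot: [-3.049, -0.756, -0.002]
force: [-0.8, -0.6, -0.2]
width: 0.997
gripper_force: 0.0
```

Request:
{"op": "jog_arm", "data": {"motion": [[[0,0,0,0,0,0,-0.6],[0,0,0,0,0,0,-0.4],[0,0,0,0,0,0,-0.3],[0,0,0,0,0,0,-0.2],[0,0,0,0,0,0,-0.1],[0,0,0,0,0,0,-0.1],[0,0,0,0,0,0,-0.1]]], "force": 35}}

```text
clock: 9.7
position: [0.502, 0.1183, 0.0274]
ee_rot: [-3.049, -0.755, -0.001]
force: [0.2, -0.1, 1.9]
width: 0.569
gripper_force: 1.0
```

Request:
{"op": "jog_arm", "data": {"motion": [[[0,0,0,0,0,0,-0.05],[0,0,0,0,0,0,0],[0,0,0,0,0,0,0.04],[0,0,0,0,0,0,0.08],[0,0,0,0,0,0,0.12],[0,0,0,0,0,0,0.16],[0,0,0,0,0,0,0.2],[0,0,0,0,0,0,0.2],[0,0,0,0,0,0,0.2],[0,0,0,0,0,0,0.2]]]}}

```text
clock: 10.53
position: [0.5017, 0.1182, 0.0271]
ee_rot: [3.049, 0.756, -0.0]
force: [1.5, 0.8, -0.9]
width: 0.402
gripper_force: 1.2
```

Request:
{"op": "jog_arm", "data": {"motion": [[[0,0,0,0,0,0,0.23],[0,0,0,0,0,0,0.26],[0,0,0,0,0,0,0.26],[0,0,0,0,0,0,0.26]]]}}

```text
clock: 10.87
position: [0.5018, 0.1184, 0.0272]
ee_rot: [-3.049, -0.756, 0.0]
force: [1.0, 1.7, 0.4]
width: 0.37
gripper_force: 5.4
```

```bash
python3 - <<'E'
from h import *
s=st()
im=snap("wrist","w7"); cv2.imwrite("pics/w7c.png",cv2.resize(im[:330,140:480],None,fx=1.8,fy=1.8)[:,:,::-1])
E
```

```text
{'clock': 10.8667, 'position': [0.5018, 0.1184, 0.0272], 'ee_rot': [-3.0493, -0.7557, 0.0], 'force': [0.9881, 1.7348, 0.3868], 'width': 0.3703, 'gripper_force': 5.4158, 'joints': [-0.8155, 0.6113, 0.6788, 2.0782, -0.6258, 0.6628, -0.7987]}
```

View pics/w7c.png

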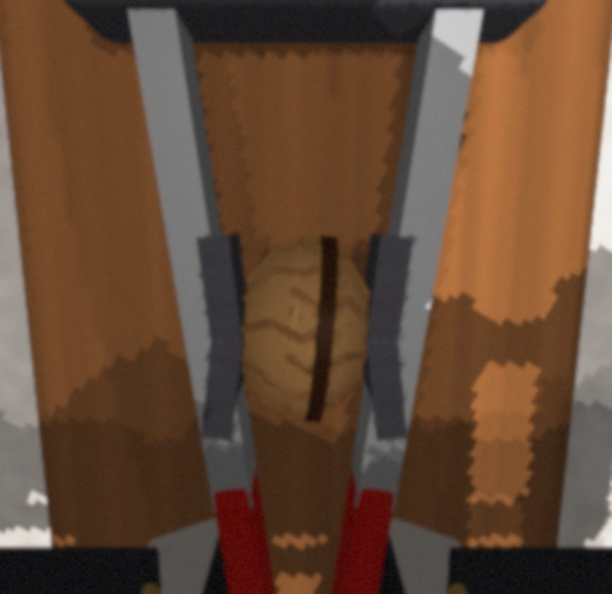

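The jaws now press the shell at crop px (243–370, 330), which is only about 25 mm wide against 30 mm when whole, so it has given. I'll release gently and rise.

Request:
{"op": "jog_arm", "data": {"motion": [[[0,0,0,0,0,0,0.15],[0,0,0,0,0,0,0],[0,0,0,0,0,0,-0.15],[0,0,0,0,0,0,-0.3],[0,0,0,0,0,0,-0.5],[0,0,0,0,0,0,-0.8],[0,0,0,0,0,0,-1],[0,0,0,0,0,0,-1],[0,0,0,0,0,0,-1]]]}}

```text
clock: 11.67
position: [0.5018, 0.1183, 0.0272]
ee_rot: [-3.049, -0.755, -0.0]
force: [-0.1, 0.1, -0.8]
width: 0.952
gripper_force: 0.0
```

Request:
{"op": "jog_arm", "data": {"motion": [[[0,0,-0.02,0,0,0,-1],[0,0,-0.05,0,0,0,-1],[0,0,-0.09,0,0,0,-1],[0,0,-0.12,0,0,0,-1],[0,0,-0.12,0,0,0,-1],[0,0,-0.12,0,0,0,-1]]]}}

```text
clock: 12.17
position: [0.5028, 0.1188, 0.1487]
ee_rot: [-3.048, -0.756, -0.005]
force: [-0.2, 0.3, -0.2]
width: 1.004
gripper_force: 0.0
```

```bash
python3 - <<'E'
from h import *
s=st(); P=camera_params("wrist"); im=snap("wrist","w8"); a=np.radians(27.6); ex=np.array([np.cos(a),np.sin(a)]); ey=np.array([-ex[1],ex[0]]); c=np.array([.5317,.1357])
hsv=cv2.cvtColor(im,cv2.COLOR_RGB2HSV)
for r in silhouettes("walnut","wrist")[:6]:
    m=r["mask"]; q=ray("wrist",np.argwhere(m)[:,::-1],.036,P)[:,:2]-c; X=q@ex; Y=q@ey
    print(round(r["p"],2),r["pixel"],m.sum(),np.median(hsv[m],0),"x",X.min().round(4),X.max().round(4),"y",Y.min().round(4),Y.max().round(4))
E
```

```text
{'clock': 12.1667, 'position': [0.5028, 0.1188, 0.1487], 'ee_rot': [-3.0481, -0.756, -0.0054], 'force': [-0.1708, 0.3414, -0.206], 'width': 1.0035, 'gripper_force': 0.0, 'joints': [-0.9671, 0.4393, 0.8668, 1.9833, -0.4267, 0.9055, -0.962]}
0.93 [306.6, 158.6] 1843 [ 15. 152.  99.] x 0.0025 0.0395 y -0.0123 0.0136
0.79 [483.2, 309.1] 215 [114.  89. 103.] x -0.0984 -0.0799 y -0.1387 -0.118
0.67 [415.8, 403.2] 995 [112. 172.  87.] x -0.1803 -0.1524 y -0.1052 -0.0696
```

```bash
python3 -c "
from cell import sign_off
print(sign_off())"
```

```text
the job is handed in; nothing more can be done
None
```

The walnut is cracked and lies between the jaws, now about 26 mm across instead of 30 mm. The handles are released and the arm is clear. I handed the job in at about 12 s; the hand-in returned no verdict.

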